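# Open the safety cap of the solvent bottle

## Task

Someone parked an open steel outlet box on the cap of the solvent bottle: lift it off and set it down, open side up, on the rubber mat, without dropping it. Then grip the bottle's push-and-turn safety cap, press it down against its spring, and while it is down twist it about a sixth of a turn anticlockwise (seen from above) until it is free, then raise it and finish while still holding it, level, about 8 cm above the bottle's neck. Leave the other things on the bench where they are.

Things in the scene. Friction and masses are not known exactly. Their poses are not given: they have to be found in the camera images.
- bottle: white plastic solvent bottle, 64 (x) x 96 (y) mm, fixed to the bench by a low dark steel bracket (76 x 142 mm, 26 high); it neither slides nor turns. Body flat-sided to 98 mm high, then a sloping shoulder to a 50 mm wide collar, top at 117.5 mm; the cap sits above it. Origin on the bench, under the cap's axis, z up.
- cap: round black ribbed safety cap, 52 mm diameter, 32 mm high, 40 g, hollow. Origin at the centre of its lower rim, z up along its axis. Locked, its rim stands 124 mm and its top 156 mm above the bench, at the bottle's yaw, with 1 to 2 mm sideways play. Grip it by its sides; friction there is enough to press and turn it.
- cap_top (a point): centre of the cap's top face. How the cap works: a spring lifts it (7 N locked, 11 N fully down). Pressed down 4 mm or more (hard stop at 6.5 mm) it can turn anticlockwise seen from above; clockwise, or unpressed, it is blocked. Turned 45 to 80 degrees (60 is best, end stop near 85) it is free and lifts straight off.
- outlet_box: open-topped galvanised steel outlet box, 54 mm (its x) x 100 mm (its y) x 42 mm high, 2.5 mm walls, 0.11 to 0.23 kg, resting open side up on the cap's top (its underside 156 mm above the bench) within 10 mm of centre and turned up to 30 degrees from the bottle. Origin at the centre of its underside, z up. Best gripped from above across its 54 mm width.
- mat: flat black rubber mat, 190 x 190 x 4 mm, fixed on the bench, empty. Origin at the centre of its underside.
- tape_roll: bystander, leave alone: black roll of tape lying flat: ring 68 outside, 39 hole, 19 high; origin at the centre of its underside (mm).
- screwdriver: bystander, leave alone: screwdriver lying flat, 200 long and 26 thick, along its x axis (handle to -x); origin under its middle (mm).
- coupling: bystander, leave alone: grey plastic pipe coupling standing upright: tube 38 outside, 50 high; origin at the centre of its underside (mm).
- spray_can: bystander, leave alone: closed upright can, 66 across, 190 high; origin at the centre of its underside (mm).
- nut_jar: bystander, leave alone: upright screw-lid jar, 72 across, 85 high; origin at the centre of its underside (mm).
- wrench: bystander, leave alone: wrench lying flat, 180 long, along its x axis; origin under its middle (mm).
- fuse_carton: bystander, leave alone: small closed brown carton 60 x 90 x 50 high; origin at the centre of its underside (mm).
Things that resemble listed ones, but are neither listed nor needed, are in the scene too. Leave any yellow look-alike of the outlet_box alone.

How it is judged:
On the way, in this order (a step that is already met when the one before it is completed fails the run):
1. the outlet box stands open side up on the mat, let go (height (world z) of outlet_box between 0 and 0.01 m and horizontal distance between outlet_box and mat below 0.07 m and angle between outlet_box's own z axis and vertical below 0.1 rad and linear speed of outlet_box below 0.03 m/s and contact force between the fingers and outlet_box below 0.1 N), for 0.2 s.
2. the cap is gripped and pressed down, still at its locked angle (horizontal distance between cap and bottle below 0.008 m and angle between cap's own z axis and vertical below 0.2 rad and z of cap in the frame of bottle below 0.1208 m and angle between the x axis of cap and the x axis of bottle, either way round below 0.3 rad and contact force between the fingers and cap above 1 N), for 0.05 s.
3. the cap is twisted free while on the neck (horizontal distance between cap and bottle below 0.008 m and angle between cap's own z axis and vertical below 0.2 rad and z of cap in the frame of bottle below 0.13 m and angle between the x axis of cap and the x axis of bottle, either way round above 0.62 rad), for 0.05 s.
At the end, for the whole second after the job is handed in: The robot holds the cap still and level (within 17 degrees), raised 40 to 140 mm above its place on the neck and within 30 mm of the bottle's axis, touching only the fingers; the outlet box stands open side up, at rest and released, on the mat with its centre within 70 mm of the mat's centre (all of step 1 and z of cap in the frame of bottle between 0.164 and 0.264 m and horizontal distance between cap and bottle below 0.03 m and angle between cap's own z axis and vertical below 0.3 rad and linear speed of cap below 0.03 m/s and contact force between the fingers and cap above 1 N and contact force between cap and bottle below 0.05 N); the arm keeps its last pose, push and grip.
It fails at once if the outlet box falls or is thrown (more than about 25 mm of free fall) (linear speed of outlet_box above 0.7 m/s and contact force between the fingers and outlet_box below 0.05 N).
It fails at once if a bystander is pushed more than 30 mm (distance of any of tape_roll, screwdriver, coupling, spray_can, nut_jar, wrench, fuse_carton from where it was at the start of the episode above 0.03 m).
It fails at once if the coupling, can or jar is tipped over (angle between any of coupling, spray_can, nut_jar's own z axis and vertical above 0.5 rad).
It also fails if it takes over 58 s, if anything falls off the work surface, if the arm or the gripper's body presses on something with over 40 N, if the wrist force passes 120 N, or if a joint passes its speed limit or range.

## Robot

A 6-joint arm with a two-finger parallel gripper is mounted at the origin on the work surface. World frame = base frame: x ahead of the robot, y to its left, z up, the work surface at z = 0. Lengths are in m, angles in rad, forces in N, time in s.
With the tool pointing down it reaches from about 0.375 to 0.975 m from the base axis. Payload 3.8 kg.
Tool frame: the origin (TCP) lies midway between the tips of the shut fingers; the grasp point (between the pads) lies 19 mm behind it; z points along the fingers, x is the direction in which the jaws open and shut, and the axes are right-handed (so a half turn about z gives the same grasp; the last joint's range is limited). The gripper opens to 85 mm and grips with 20 to 120 N. Pads are 22 mm wide; open, the fingers measure 114 mm over their backs; the gripper's body (76 mm by 85 mm) begins 54 mm behind the grasp point. The pads swing forward as they close: fully open they stand 13 mm farther back than shut.
Start: joints at [-1.267, 0.264, 1.604, -0, 1.274, -0.037], TCP at [0.226, -0.636, 0.231] pointing down, gripper open.
Joint ranges: [-2.63, 2.63], [-0.94, 2.18], [0.31, 2.57], [-1.31, 4.45], [0, 2.66], [-2.55, 2.55]. Speed limits (rad/s): [2.57, 2.57, 3.14, 3.14, 3.14, 3.14].

## Interface

Orientations are given as [roll, pitch, yaw] about the fixed x, y, z axes, in that order (R = Rz(yaw) Ry(pitch) Rx(roll)).
In Python, from rig import ctrl gives the robot as it stands. The module is installed in compiled form; this text tells all that it offers.
- The arm moves only by the tool drive_tool, never from a script. Its argument "series" is a list that holds one entry, the list of rows, each a list of 4 numbers: the shift along the tool's x, y, z in m, then the turn about the tool's z in rad. A call has 1 to 12 rows; each row is the pose to reach, as a shift and turn from the pose commanded when the call began, along the tool's axes at that moment; what a row does not reach only later rows make up. A row lasts 1/10 s, in which the tool goes at most 50 mm and 8.59 degrees, less where a joint would pass 70% of its speed; a pose out of reach is approached as far as the arm can. A call with a gripper value outside its range is refused whole. "hand" is the closure, from 0 (fully open) to 1 (shut), set as the call begins (left out, the last holds). The fingers move at their own pace and stop on an object; "force" is the grip in N (left out, the last holds). Time passes only in rows, so rows that repeat a pose let the fingers close. It gives the time, the measured TCP pose, the force and the opening at its end, in the units of the state.
- ctrl.state(): the state, without advancing time (a new reading comes with each control period).
- ctrl.get_image(name): name is "side" or "top" or "wrist"; returns a dict with "image" (420x560x3 uint8, red, green, blue), "K" (3x3 intrinsics, pixels), "k1" (the pictures are not rectified: a ray, as slopes to the right and down, at radius r is drawn at 1 + k1 r^2 times it, then the intrinsics apply), "xyz" and "attitude" of the camera in the world. Camera axes: x right, y up, looking along -z (the intrinsics and any distortion apply to the point x, -y, -z); pixel columns grow to the right and rows downward; lengths in m; the calibration is good to about 2 mm. A picture is of the moment at which its call begins. There is no depth.
- ctrl.close_job(): hands the job in, once; it reports no verdict.
Trained networks look in a picture, given as the dict that the camera call returned (one of the last four; its "shot" number tells which), for a name from the list of things; names that differ only in an ending like _2 or _b are one class to them, and where a whole thing is asked for, a point or a joint stands for the part that bears it (a point fixed in the world has none). Each returns a list of dicts, best first, with "confidence" (0 to 1); they miss things now and then, are a little off and sometimes report something else, mostly with a low value. They report only what shows in the picture. A call takes as long as a camera call. They do not tell look-alikes from the thing itself.
- ctrl.recognise(label, picture): "bbox" ([left, top, right, bottom] in pixels, round what is visible of it).
- ctrl.silhouettes(label, picture): "pixels" (420x560 bool, what is visible of it) and "bbox" ([left, top, right, bottom] in pixels, round what is visible of it).
- ctrl.pinpoint(label, picture): "at" ([row, column] in pixels: a listed point, or the origin of a listed thing).
The state is a dict: "time": time; "joints": joint angles; "qd": joint speeds; "effort": joint torques, N m; "eef_pos": TCP position; "eef_rot": TCP orientation; "ft_force": force on the tool from outside, world axes, zero at the start; "moment": the same for the moment, N m; "width": finger opening in m.
Only numpy, scipy, OpenCV 4.12 (cv2) and the standard library are available. Lean on these libraries where they do the work, as an engineer would, in place of code of your own. Each camera call takes 0.05 s, during which the arm holds its last target.

## Working session

There is one attempt and no reset: what is moved stays moved. The work goes in short steps, Python scripts to look and compute and a tool call to move; the robot and the scene stay as the last step left them, time stands still between calls to the robot, and variables do not carry over. Pictures are saved under pics/ and viewed, and the job is handed in when it is done.

Besides the shell and the picture viewer there is one more tool, called after "Request:" as a command line: name --argument value ..., lists and objects as JSON in quotes. drive_tool: Moves the arm, as the interface text tells. Its arguments: {"type":"object","properties":{"series":{"type":"array"},"hand":{"type":"number"},"force":{"type":"number"}},"required":["series"]}

```bash
mkdir -p pics
cat > h.py <<'E'
import numpy as np, cv2, pickle
from rig import ctrl
from scipy.spatial.transform import Rotation as R
def rot(a):
    a=np.array(a,float)
    return a if a.shape==(3,3) else R.from_euler('xyz',a).as_matrix()
def ray(p,uv):
    K=np.array(p['K']);k=p['k1']
    d=np.array([(uv[0]-K[0,2])/K[0,0],(uv[1]-K[1,2])/K[1,1]])
    s=d.copy()
    for _ in range(30): s=d/(1+k*(s@s))
    return rot(p['attitude'])@np.array([s[0],-s[1],-1])
def at(p,uv,z):
    d=ray(p,uv);o=np.array(p['xyz']);return o+d*(z-o[2])/d[2]
def proj(p,X):
    K=np.array(p['K']);c=rot(p['attitude']).T@(np.array(X,float)-p['xyz'])
    s=np.array([c[0],-c[1]])/-c[2]; s=s*(1+p['k1']*(s@s))
    return np.array([K[0,0]*s[0]+K[0,2],K[1,1]*s[1]+K[1,2]])
def save(p,n): cv2.imwrite('pics/'+n,cv2.cvtColor(p['image'],cv2.COLOR_RGB2BGR))
E
python3 - <<'E'
from h import *
s=ctrl.state();print(s)
for n in ['top','side','wrist']:
    p=ctrl.get_image(n);save(p,n+'0.png');print(n,p['xyz'],p['attitude'],p['K'],p['k1'])
    pickle.dump(p,open(n+'0.pkl','wb'))
    for l in ['outlet_box','cap','cap_top','bottle','mat']:
        for r in ctrl.recognise(l,p)[:3]: print(' ',l,np.round(r['bbox']),round(r['confidence'],2))
        for r in ctrl.pinpoint(l,p)[:3]: print('   pt',l,np.round(r['at'],1),round(r['confidence'],2))
E
```

```text
{'time': 0.0, 'joints': array([-1.26689723e+00,  2.64751430e-01,  1.60540213e+00,  1.50291339e-05,
        1.27374321e+00, -3.68789512e-02]), 'qd': array([ 0.00142844, -0.00298818, -0.00184531,  0.00108595, -0.00024698,
        0.0011128 ]), 'effort': array([-7.10988224e-04, -5.15114594e+01, -3.67310643e+01, -7.19151126e-05,
        1.32487767e-02, -1.24651146e-05]), 'eef_pos': array([ 0.22538755, -0.6354524 ,  0.22994804]), 'eef_rot': array([-3.14149335e+00,  2.30202178e-03, -1.23002258e+00]), 'ft_force': array([-0.08209982, -0.35236065,  0.09380496]), 'moment': array([-0.02494733, -0.0406822 , -0.01696676]), 'width': 0.08483833411059585}
top [0.44027828 0.01233367 1.21887249] [ 0.11763669 -0.00342425 -1.57153907] [[438.57043859   0.         278.68264067]
 [  0.         438.57043859 214.33417646]
 [  0.           0.           1.        ]] 0.00881348010368921
  outlet_box [359. 211. 409. 258.] 0.66
  outlet_box [361. 162. 401. 202.] 0.56
   pt outlet_box [182.4 377.7] 0.9
   pt outlet_box [234.  376.9] 0.8
   pt outlet_box [156.9 305.8] 0.7
  bottle [342. 217. 382. 255.] 0.6
  bottle
[... 364 characters left out ...]
702229607660788
  outlet_box [269. 162. 301. 188.] 0.65
  outlet_box [310. 136. 346. 165.] 0.59
   pt outlet_box [180.8 282.5] 0.66
   pt outlet_box [152.5 331. ] 0.59
   pt outlet_box [233.3 220.9] 0.52
   pt cap [162.7 324.7] 0.51
   pt cap [229.9 285. ] 0.33
  cap_top [320. 161. 332. 168.] 0.65
   pt cap_top [154.4 326.3] 0.56
   pt bottle [193.1 322.7] 0.83
   pt bottle [248.1 334.2] 0.56
  mat [202. 252. 278. 309.] 0.98
   pt mat [280.7 242.6] 0.56
wrist [ 0.28741782 -0.6146493   0.3735902 ] [-2.62617074e-01  1.29173249e-04 -1.23132052e+00] [[335.62302784   0.         278.86301244]
 [  0.         335.62302784 214.93639609]
 [  0.           0.           1.        ]] -0.046706077511340045
```

View pics/top0.png

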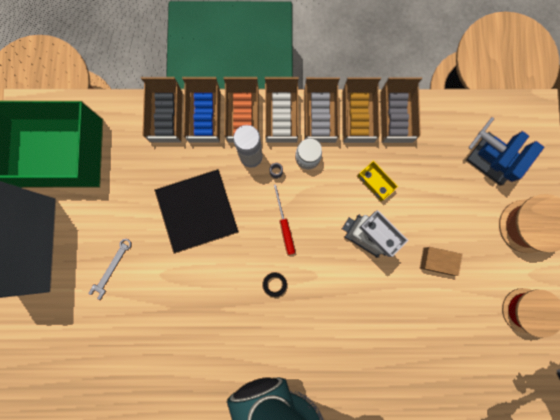

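View pics/side0.png

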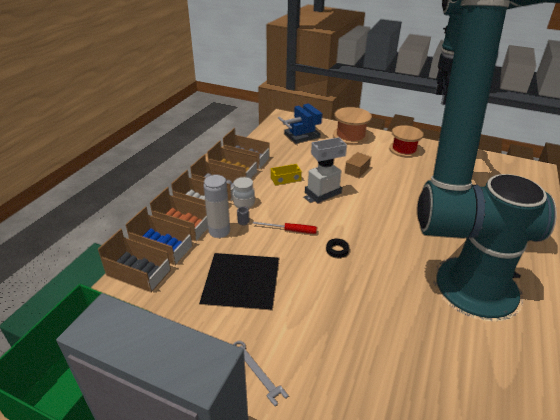

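Run:
```python
from h import *
p=pickle.load(open('top0.pkl','rb'));q=pickle.load(open('side0.pkl','rb'))
a=p['image'][150:270,330:430];a=cv2.resize(a,None,fx=5,fy=5,interpolation=cv2.INTER_CUBIC)
cv2.imwrite('pics/ctop.png',a[:,:,::-1])
a=q['image'][115:235,250:370];a=cv2.resize(a,None,fx=5,fy=5,interpolation=cv2.INTER_CUBIC)
cv2.imwrite('pics/cside.png',a[:,:,::-1])
```

```text
(no output)
```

View pics/ctop.png

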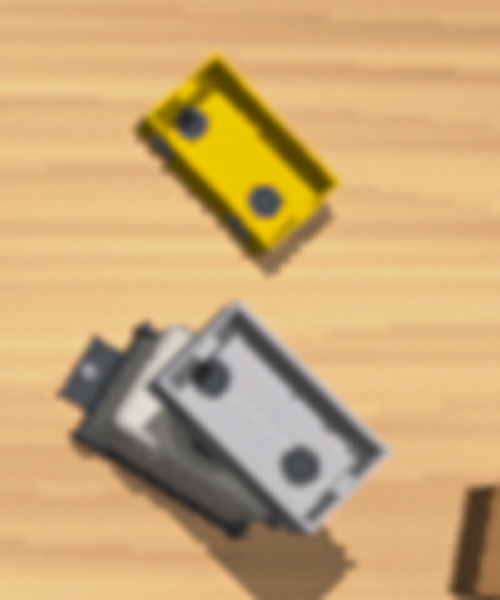

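View pics/cside.png

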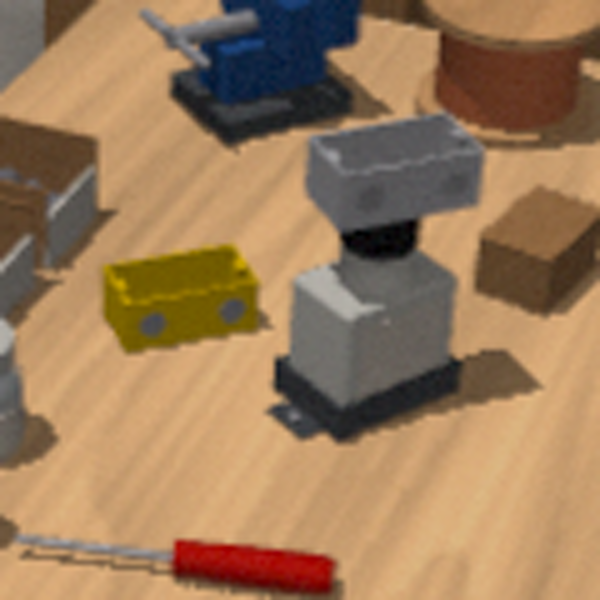

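The top view shows two box candidates: the grey one on the bottle at about (382,233), and the yellow look-alike on the bench at about (377,182). I choose the grey one. The crop confirms it rests on the black cap, which is visible under it in the side view at (326,162). The mat is at about (197,211).

Run:
```python
from h import *
p=pickle.load(open('top0.pkl','rb'));q=pickle.load(open('side0.pkl','rb'))
c=[(238,303),(387,452),(310,533),(155,382)]
P=[at(p,(330+a/5-.4,150+b/5-.4),.198) for a,b in c]
for i in range(4): print(np.round(P[i],3), round(np.linalg.norm(P[i]-P[i-1])*1000,1), np.degrees(np.arctan2(*(P[i]-P[i-1])[[1,0]])))
print('box rim centre',np.mean(P,0))
# side corners
c=[(310,150),(445,115),(482,150),(340,183)]
S=[at(q,(250+a/5-.4,115+b/5-.4),.198) for a,b in c]
for i in range(4): print(np.round(S[i],3), round(np.linalg.norm(S[i]-S[i-1])*1000,1), np.degrees(np.arctan2(*(S[i]-S[i-1])[[1,0]])))
print('box rim centre side',np.mean(S,0))
# bracket left edge: corners at h 26mm
for uv in [(143,325),(75,435),(238,535)]: print('br',at(p,(330+uv[0]/5-.4,150+uv[1]/5-.4),.026))
for uv in [(95,340),(60,395)]: print('tab',at(p,(330+uv[0]/5-.4,150+uv[1]/5-.4),.005))
# cap from side: left/right edges at z~.14
for z,uv in [(.14,(343,240)),(.14,(416,240))]: print('cap side',at(q,(250+uv[0]/5-.4,115+uv[1]/5-.4),z))
# mat
hsv=p['image'].max(2); m=np.zeros_like(hsv); m[165:257,150:243]=(hsv[165:257,150:243]<60)
n,l,st,ce=cv2.connectedComponentsWithStats(m); i=1+st[1:,4].argmax()
print(st[i]); r=cv2.minAreaRect(np.argwhere(l==i)[:,::-1].astype(np.float32)); print(r)
B=[at(p,x,.004) for x in cv2.boxPoints(r)]; print(np.round(B,3),np.mean(B,0))
for l in ['tape_roll','coupling','spray_can','nut_jar','screwdriver','fuse_carton','wrench']: pass
for n,uv,z in [('can',(247,133),.19),('jar',(310,150),.085),('coupling',(277,170),.05),('tape',(275,285),.01),('scr end',(289,253),.013),('scr tip',(277,187),.01),('carton',(441,261),.05),('yellow',(378,181),.042)]: print(n,np.round(at(p,uv,z),3))
```

```text
[ 0.571 -0.223  0.198] 54.5 -46.92908546884516
[ 0.501 -0.29   0.198] 97.2 -136.0441049139069
[ 0.463 -0.253  0.198] 52.7 135.40347388773847
[ 0.533 -0.183  0.198] 99.4 44.98143343801092
box rim centre [ 0.51694395 -0.23703795  0.198     ]
[ 0.562 -0.205  0.198] 44.1 -45.01528851631935
[ 0.498 -0.285  0.198] 103.3 -128.72580916532084
[ 0.462 -0.251  0.198] 49.4 135.55267019105858
[ 0.531 -0.173  0.198] 103.3 48.295466286123144
box rim centre side [ 0.51346168 -0.22849333  0.198     ]
br [ 0.58044554 -0.20970056  0.026     ]
br [ 0.5201328  -0.17132573  0.026     ]
br [ 0.46588106 -0.25862355  0.026     ]
tab [ 0.5745081  -0.18668052  0.005     ]
tab [ 0.54377989 -0.16663751  0.005     ]
cap side [ 0.53490372 -0.20099191  0.14      ]
cap side [ 0.49180859 -0.22069494  0.14      ]
[ 156  170   82   82 4289]
((195.9036407470703, 210.76480102539062), (65.20648956298828, 66.44291687011719), 72.29956817626953)
[[0.653 0.357 0.004]
 [0.711 0.18  0.004]
 [0.535 0.122 0.004]
 [0.48  0.296 0.004]] [0.5947627  0.23889945 0.004     ]
can [0.76  0.085 0.19 ]
jar [ 0.746 -0.075  0.085]
coupling [0.7   0.013 0.05 ]
tape [0.389 0.018 0.01 ]
scr end [ 0.476 -0.02   0.013]
scr tip [0.66  0.013 0.01 ]
carton [ 0.454 -0.422  0.05 ]
yellow [ 0.671 -0.263  0.042]
```

Request:
drive_tool --series '[[[0, 0, -0.03, -0.05], [-0.02, -0.03, -0.06, -0.1], [-0.05, -0.07, -0.09, -0.15], [-0.075, -0.11, -0.1, -0.22], [-0.1, -0.147, -0.1, -0.28], [-0.125, -0.184, -0.1, -0.34], [-0.15, -0.221, -0.1, -0.4], [-0.175, -0.258, -0.1, -0.44], [-0.2, -0.295, -0.1, -0.44], [-0.225, -0.332, -0.1, -0.44], [-0.253, -0.37, -0.1, -0.44], [-0.279, -0.409, -0.1, -0.44]]]' --hand 0 --force 40

```text
time: 2.85
eef_pos: [0.5185, -0.2348, 0.3316]
eef_rot: [-3.141, -0.001, -0.79]
ft_force: [0.2, -1.0, 0.3]
width: 0.0857
```

Request:
drive_tool --series '[[[0, 0, 0, 0], [0, 0, 0, 0]]]'

```text
time: 3.05
eef_pos: [0.5183, -0.2356, 0.3313]
eef_rot: [3.141, -0.0, -0.787]
ft_force: [0.3, -1.0, -0.5]
width: 0.0852
```

Run:
```python
from h import *
s=ctrl.state();print({k:np.round(s[k],3) for k in ['time','joints','eef_pos','eef_rot','ft_force','width']})
p=ctrl.get_image('wrist');save(p,'w1.png');pickle.dump(p,open('w1.pkl','wb'));print(p['xyz'],p['attitude'])
for r in ctrl.recognise('outlet_box',p)[:3]: print(r)
```

```text
{'time': np.float64(3.05), 'joints': array([-4.700e-01,  1.800e-02,  1.701e+00, -1.000e-03,  1.423e+00,
        3.170e-01]), 'eef_pos': array([ 0.518, -0.236,  0.331]), 'eef_rot': array([ 3.141, -0.   , -0.787]), 'ft_force': array([ 0.292, -1.037, -0.461]), 'width': np.float64(0.085)}
[ 0.56482663 -0.18972865  0.47353155] [-2.63062970e-01  4.78534027e-04 -7.88446515e-01]
{'bbox': [351.9, 64.3, 413.8, 148.5], 'confidence': 0.87}
{'bbox': [249.9, 147.8, 315.4, 262.6], 'confidence': 0.71}
```

View pics/w1.png

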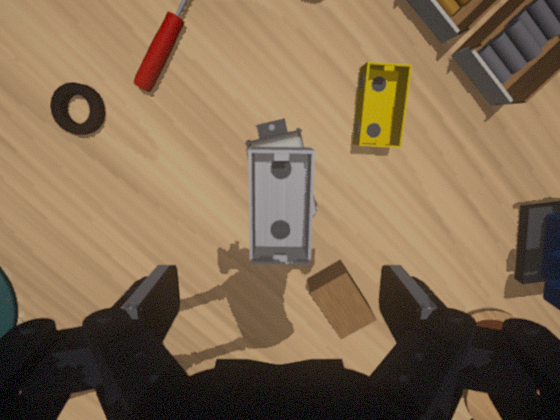

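Run:
```python
from h import *
p=pickle.load(open('w1.pkl','rb'))
a=cv2.resize(p['image'][110:280,220:340],None,fx=4,fy=4,interpolation=cv2.INTER_CUBIC);cv2.imwrite('pics/w1c.png',a[:,:,::-1])
P=[at(p,uv,.198) for uv in [(249,149),(313,149),(311,263),(250,263)]]
for i in range(4): print(np.round(P[i],3), round(np.linalg.norm(P[i]-P[i-1])*1000,1), np.degrees(np.arctan2(*(P[i]-P[i-1])[[1,0]])))
print(np.mean(P,0)); print(proj(p,[.518,-.236,.331]))
```

```text
[ 0.534 -0.186  0.198] 99.3 44.0209253732563
[ 0.571 -0.223  0.198] 51.8 -45.16611380724567
[ 0.501 -0.293  0.198] 99.3 -134.69316025909833
[ 0.463 -0.255  0.198] 54.0 134.833058003918
[ 0.51719003 -0.23913089  0.198     ]
[278.59496977 272.33773224]
```

View pics/w1c.png

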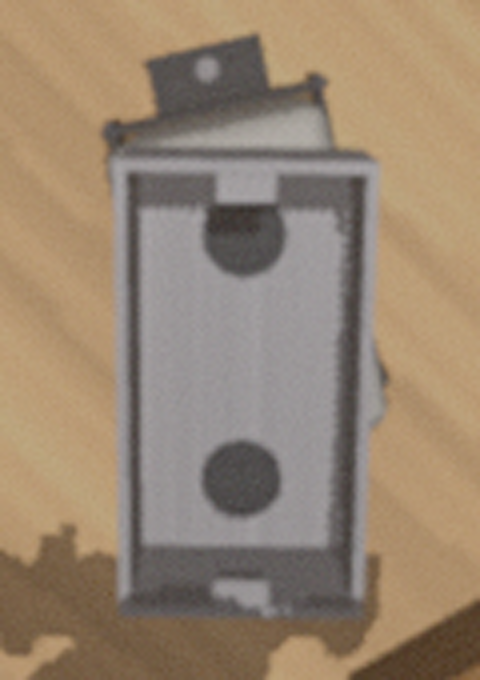

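Request:
drive_tool --series '[[[0.001, 0.003, 0.03, 0], [0.001, 0.003, 0.07, 0], [0.001, 0.003, 0.1, 0], [0.001, 0.003, 0.13, 0], [0.001, 0.003, 0.15, 0], [0.001, 0.003, 0.163, 0], [0.001, 0.003, 0.171, 0], [0.001, 0.003, 0.171, 0], [0.001, 0.003, 0.171, 0]]]' --hand 0

```text
time: 4.05
eef_pos: [0.517, -0.2401, 0.1614]
eef_rot: [-3.141, -0.002, -0.791]
ft_force: [0.4, 0.0, 0.6]
width: 0.0851
```

Run:
```python
from h import *
p=ctrl.get_image('wrist');save(p,'w2.png')
```

```text
(no output)
```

View pics/w2.png

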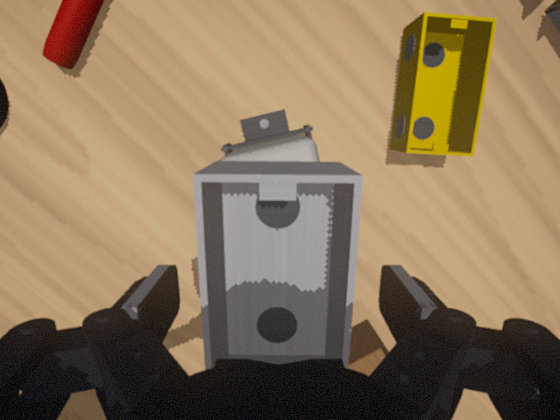

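The box (rim columns 197–360) sits midway between the fingers (inner faces at columns 178 and 381). I'll close on it.

Request:
drive_tool --series '[[[0, 0, 0, 0], [0, 0, 0, 0], [0, 0, 0, 0], [0, 0, 0, 0], [0, 0, 0, 0], [0, 0, 0, 0], [0, 0, 0, 0], [0, 0, 0, 0]]]' --hand 1 --force 40

```text
time: 4.9
eef_pos: [0.5169, -0.2395, 0.1607]
eef_rot: [-3.141, -0.001, -0.79]
ft_force: [0.7, 0.8, 5.0]
width: 0.0536
```

Request:
drive_tool --series '[[[0, 0, -0.005, 0], [0, 0, -0.015, 0], [0, 0, -0.03, 0], [0, 0, -0.05, 0], [0, 0, -0.07, 0], [0, 0, -0.08, 0], [0, 0, -0.08, 0]]]'

```text
time: 5.6
eef_pos: [0.5175, -0.24, 0.2428]
eef_rot: [-3.14, -0.004, -0.79]
ft_force: [1.4, -0.1, -2.3]
width: 0.0533
```

Run:
```python
from h import *
print(ctrl.state()['joints'])
p=ctrl.get_image('wrist');save(p,'w3.png')
p=ctrl.get_image('side');save(p,'s3.png')
p=ctrl.get_image('top');save(p,'t3.png');pickle.dump(p,open('t3.pkl','wb'))
```

```text
[-4.77801719e-01  5.69768138e-02  1.82082022e+00 -5.08631475e-05
  1.25962176e+00  3.12231092e-01]
```

View pics/s3.png

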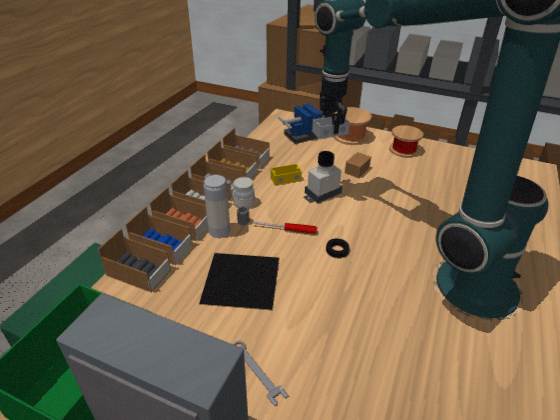

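View pics/w3.png

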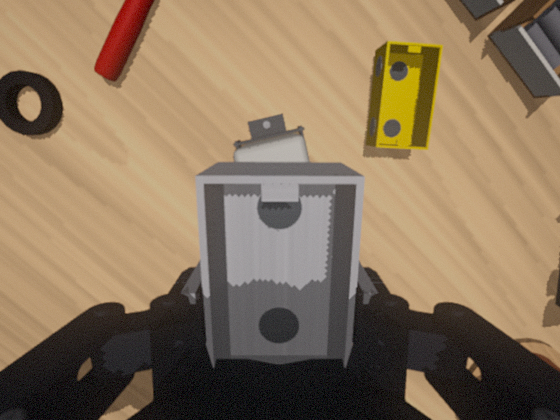

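Request:
drive_tool --series '[[[-0.003, -0.004, 0, 0], [-0.011, -0.015, 0, 0], [-0.026, -0.035, 0, 0], [-0.043, -0.058, 0, 0], [-0.063, -0.085, 0, 0], [-0.083, -0.112, 0, 0], [-0.103, -0.139, 0, 0], [-0.123, -0.166, 0, 0], [-0.143, -0.194, 0, 0], [-0.163, -0.221, 0, 0], [-0.183, -0.248, 0, 0], [-0.203, -0.275, 0, 0]]]'

```text
time: 6.95
eef_pos: [0.5681, 0.1009, 0.2397]
eef_rot: [3.141, 0.001, -0.789]
ft_force: [0.4, 0.0, -2.6]
width: 0.0533
```

Request:
drive_tool --series '[[[-0.02, -0.027, 0, 0], [-0.04, -0.054, 0, 0], [-0.058, -0.079, 0.02, 0], [-0.071, -0.096, 0.05, 0], [-0.079, -0.107, 0.08, 0], [-0.082, -0.112, 0.11, 0], [-0.082, -0.112, 0.14, 0], [-0.082, -0.112, 0.17, 0], [-0.082, -0.112, 0.185, 0], [-0.082, -0.112, 0.195, 0], [-0.082, -0.112, 0.2, 0], [-0.082, -0.112, 0.2, 0]]]'

```text
time: 8.15
eef_pos: [0.591, 0.2357, 0.0406]
eef_rot: [-3.141, -0.0, -0.79]
ft_force: [0.4, -0.0, -1.4]
width: 0.0533
```

Run:
```python
from h import *
s=ctrl.state();print({k:np.round(s[k],4) for k in ['time','joints','eef_pos','eef_rot','ft_force','width']})
p=ctrl.get_image('side');save(p,'s4.png')
```

```text
{'time': np.float64(8.15), 'joints': array([3.4040e-01, 3.6730e-01, 1.8480e+00, 1.0000e-04, 9.2570e-01,
       1.1304e+00]), 'eef_pos': array([0.591 , 0.2357, 0.0406]), 'eef_rot': array([-3.1411e+00, -1.0000e-04, -7.9000e-01]), 'ft_force': array([ 0.3638, -0.0211, -1.4084]), 'width': np.float64(0.0533)}
```

View pics/s4.png

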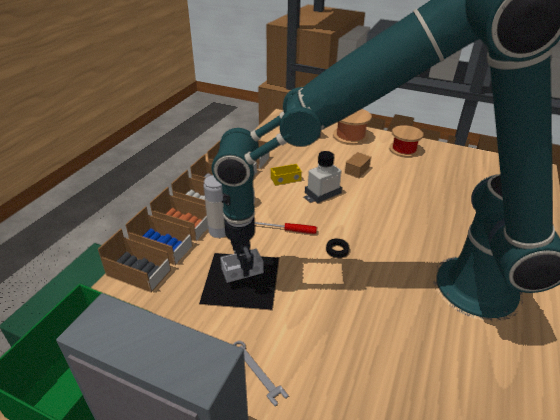

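Request:
drive_tool --series '[[[0, 0, 0.008, 0], [0, 0, 0.016, 0], [0, 0, 0.023, 0], [0, 0, 0.027, 0], [0, 0, 0.029, 0], [0, 0, 0.03, 0], [0, 0, 0.031, 0], [0, 0, 0.031, 0]]]'

```text
time: 9.0
eef_pos: [0.591, 0.2356, 0.0096]
eef_rot: [-3.141, -0.0, -0.79]
ft_force: [0.3, -0.5, -2.3]
width: 0.0533
```

Request:
drive_tool --series '[[[0, 0, 0.0005, 0], [0, 0, 0.001, 0], [0, 0, 0.0015, 0], [0, 0, 0.0015, 0]]]'

```text
time: 9.4
eef_pos: [0.5911, 0.2356, 0.0095]
eef_rot: [-3.141, -0.0, -0.79]
ft_force: [-4.0, 0.1, 8.2]
width: 0.0537
```

Request:
drive_tool --series '[[[0, 0, 0, 0], [0, 0, 0, 0], [0, 0, 0, 0], [0, 0, 0, 0], [0, 0, 0, 0], [0, 0, 0, 0]]]' --hand 0

```text
time: 10.0
eef_pos: [0.5907, 0.2355, 0.0076]
eef_rot: [3.141, 0.0, -0.79]
ft_force: [-0.4, -0.4, 0.7]
width: 0.085
```

Request:
drive_tool --series '[[[0, 0, -0.005, 0], [0, 0, -0.02, 0], [0, 0, -0.05, 0], [0, 0, -0.09, 0], [0, 0, -0.13, 0], [0, 0, -0.17, 0], [0, 0, -0.21, 0], [0, 0, -0.24, 0], [0, 0, -0.26, 0], [0, 0, -0.26, 0]]]'

```text
time: 11.0
eef_pos: [0.593, 0.2363, 0.2742]
eef_rot: [-3.133, -0.004, -0.79]
ft_force: [1.1, 1.3, 0.2]
width: 0.0855
```

Run:
```python
from h import *
s=ctrl.state();print({k:np.round(s[k],4) for k in ['time','joints','eef_pos','eef_rot','ft_force','width']})
p=ctrl.get_image('side');save(p,'s5.png')
p=ctrl.get_image('wrist');save(p,'w5.png');pickle.dump(p,open('w5.pkl','wb'))
```

```text
{'time': np.float64(11.0), 'joints': array([ 0.3402,  0.1659,  1.6431, -0.    ,  1.3228,  1.1302]), 'eef_pos': array([0.593 , 0.2363, 0.2742]), 'eef_rot': array([-3.1327, -0.0042, -0.79  ]), 'ft_force': array([1.1113, 1.2691, 0.2226]), 'width': np.float64(0.0855)}
```

View pics/w5.png

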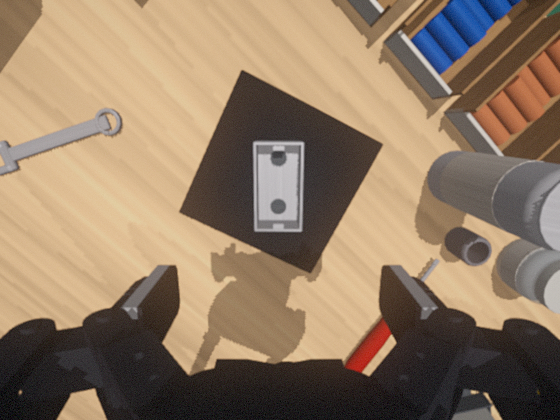

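View pics/s5.png

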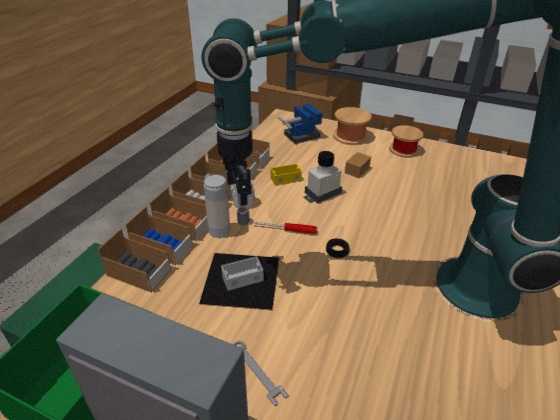

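The wrist view shows the grey box standing on the mat, centred at about (278,187), with the mat's corners at (242,70), (382,145), (311,272) and (180,212). Next I go back over the bottle.

Request:
drive_tool --series '[[[0.003, 0.004, -0.003, 0], [0.011, 0.015, -0.01, 0], [0.026, 0.035, -0.02, 0], [0.043, 0.06, -0.03, 0], [0.064, 0.089, -0.03, 0], [0.086, 0.119, -0.03, 0], [0.108, 0.15, -0.03, 0], [0.13, 0.18, -0.03, 0], [0.152, 0.211, -0.03, 0], [0.174, 0.241, -0.03, 0], [0.195, 0.27, -0.03, 0], [0.215, 0.298, -0.03, 0]]]'

```text
time: 12.3
eef_pos: [0.5288, -0.1292, 0.297]
eef_rot: [3.14, 0.001, -0.791]
ft_force: [-0.1, 0.5, 0.3]
width: 0.0853
```

Request:
drive_tool --series '[[[0.02, 0.028, 0, 0], [0.036, 0.05, 0, 0], [0.046, 0.065, 0, 0], [0.051, 0.072, 0, 0], [0.052, 0.073, 0, 0], [0.052, 0.073, 0, 0], [0.052, 0.073, 0, 0]]]'

```text
time: 13.0
eef_pos: [0.5151, -0.2145, 0.2976]
eef_rot: [-3.141, 0.001, -0.789]
ft_force: [-0.6, 0.3, -0.2]
width: 0.0854
```

Run:
```python
from h import *
s=ctrl.state();print({k:np.round(s[k],4) for k in ['time','joints','eef_pos','eef_rot','ft_force','width']})
p=ctrl.get_image('wrist');save(p,'w6.png');pickle.dump(p,open('w6.pkl','wb'))
for l in ['cap','cap_top']:
  for r in ctrl.pinpoint(l,p): 
    v,u=r['at']; print(l,(u,v),r['confidence'],at(p,(u,v),.124 if l=='cap' else .156))
q=ctrl.get_image('side');save(q,'s6.png');pickle.dump(q,open('s6.pkl','wb'))
for l in ['cap','cap_top']:
  for r in ctrl.pinpoint(l,q): 
    v,u=r['at']; print(l,(u,v),r['confidence'],at(q,(u,v),.124 if l=='cap' else .156))
```

```text
{'time': np.float64(13.0), 'joints': array([-4.3940e-01,  7.7000e-03,  1.7714e+00,  4.0000e-04,  1.3630e+00,
        3.4970e-01]), 'eef_pos': array([ 0.5151, -0.2145,  0.2976]), 'eef_rot': array([-3.1414e+00,  5.0000e-04, -7.8910e-01]), 'ft_force': array([-0.5805,  0.3317, -0.1683]), 'width': np.float64(0.0854)}
cap (297.2, 207.9) 0.9 [ 0.51879433 -0.23594196  0.124     ]
cap_top (82.8, 116.5) 0.7 [ 0.45309018 -0.04742565  0.156     ]
cap_top (304.7, 210.4) 0.68 [ 0.52618321 -0.23540354  0.156     ]
cap (325.4, 163.7) 0.73 [ 0.51862959 -0.22925666  0.124     ]
cap_top (326.0, 154.0) 0.65 [ 0.52168807 -0.2370176   0.156     ]
```

View pics/w6.png

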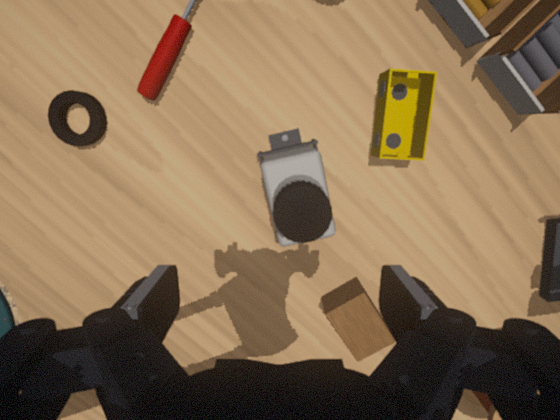

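```bash
cat > capfit.py <<'E'
from h import *
from scipy.optimize import minimize
def fit(f,box,z0=.124,thr=55,x0=(.52,-.235)):
    p=pickle.load(open(f,'rb')); g=p['image'].max(2); x1,y1,x2,y2=box
    m=np.zeros_like(g); m[y1:y2,x1:x2]=g[y1:y2,x1:x2]<thr
    n,l,st,ce=cv2.connectedComponentsWithStats(m); i=1+st[1:,4].argmax(); m=(l==i); print(st[i],ce[i])
    t=np.linspace(0,2*np.pi,60)
    def mask(x):
        pts=[proj(p,[x[0]+.026*np.cos(a),x[1]+.026*np.sin(a),z]) for a in t for z in (z0,z0+.032)]
        h=cv2.convexHull((np.array(pts)*1.0).astype(np.float32)); S=8
        w=np.zeros(((y2-y1)*S,(x2-x1)*S),np.uint8)
        cv2.fillPoly(w,[np.round((h-[x1,y1]+.5)*S).astype(int)],1)
        return cv2.resize(w.astype(np.float32),(x2-x1,y2-y1),interpolation=cv2.INTER_AREA)
    T=m[y1:y2,x1:x2]
    c=lambda x:np.abs(mask(x)-T).sum()
    r=minimize(c,x0,method='Nelder-Mead',options=dict(initial_simplex=[x0,(x0[0]+.01,x0[1]),(x0[0],x0[1]+.01)],xatol=2e-4))
    print(f,r.x,r.fun,T.sum(),mask(r.x).sum()); return r.x
if __name__=='__main__':
    fit('w6.pkl',(255,170,350,245)); fit('s6.pkl',(312,148,342,172)); fit('t3.pkl',(330,200,400,260))
    p=pickle.load(open('w6.pkl','rb')); a=cv2.resize(p['image'][120:260,240:350],None,fx=4,fy=4,interpolation=cv2.INTER_CUBIC);cv2.imwrite('pics/w6c.png',a[:,:,::-1])
    p=pickle.load(open('s6.pkl','rb')); a=cv2.resize(p['image'][140:220,290:370],None,fx=6,fy=6,interpolation=cv2.INTER_CUBIC);cv2.imwrite('pics/s6c.png',a[:,:,::-1])
E
python3 capfit.py
```

```text
[288 208  32  26 199] [303.8241206  222.49246231]
w6.pkl [ 0.4875  -0.32625] 199.0 199 0.0
[318 151  16  16 210] [325.32857143 158.78571429]
s6.pkl [ 0.52189904 -0.23436747] 28.859375 210 238.64062
[367 211  32  38 387] [384.81136951 233.51162791]
t3.pkl [ 0.52181334 -0.28220434] 318.5 387 270.46875
```

View pics/w6c.png

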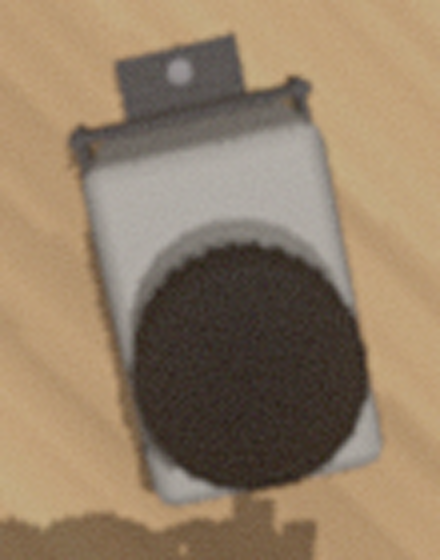

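View pics/s6c.png

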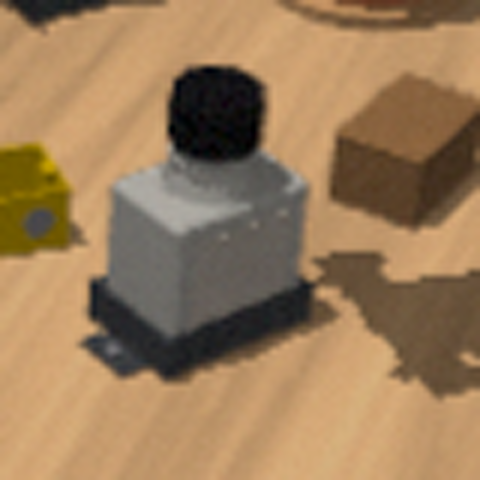

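Run:
```python
from capfit import *
fit('w6.pkl',(255,170,350,248),thr=75); fit('w6.pkl',(255,170,350,248),thr=85)
fit('s6.pkl',(312,145,342,172),thr=70)
p=pickle.load(open('w6.pkl','rb'))
f=lambda u,v:(240+u/4-.4,120+v/4-.4)
# bottle top shoulder / bracket corners for yaw
a,b=at(p,f(75,135),.026),at(p,f(305,88),.026); print(a,b,np.linalg.norm(a-b),np.degrees(np.arctan2(*(b-a)[[1,0]])))
a,b=at(p,f(88,170),.09),at(p,f(320,120),.09); print(a,b,np.linalg.norm(a-b),np.degrees(np.arctan2(*(b-a)[[1,0]])))
```

```text
[ 273  181   59   62 2780] [301.59640288 211.42877698]
w6.pkl [ 0.52208813 -0.23636104] 180.6875 2780 2959.6562
[ 272  180   60   63 2837] [301.48960169 211.44800846]
w6.pkl [ 0.52197784 -0.23641773] 128.609375 2837 2959.3906
[318 151  16  17 218] [325.46788991 158.72477064]
s6.pkl [ 0.52200893 -0.23463106] 23.0 218 238.5625
[ 0.52014905 -0.17424748  0.026     ] [ 0.57923921 -0.2138896   0.026     ] 0.07115578452481221 -33.85668331109276
[ 0.52247956 -0.18203505  0.09      ] [ 0.57367204 -0.21549869  0.09      ] 0.06115950732320198 -33.17195440511917
```

Request:
drive_tool --series '[[[0.01, 0.005, 0.02, 0], [0.02, 0.01, 0.05, 0], [0.02, 0.01, 0.085, 0], [0.02, 0.01, 0.115, 0], [0.02, 0.01, 0.14, 0], [0.02, 0.01, 0.158, 0], [0.02, 0.01, 0.168, 0], [0.02, 0.01, 0.174, 0], [0.02, 0.01, 0.176, 0], [0.02, 0.01, 0.176, 0]]]' --hand 0

```text
time: 14.3
eef_pos: [0.5226, -0.2367, 0.1225]
eef_rot: [-3.141, -0.001, -0.79]
ft_force: [-0.5, -0.0, -0.7]
width: 0.0854
```

Run:
```python
from capfit import *
p=ctrl.get_image('wrist');save(p,'w7.png');pickle.dump(p,open('w7.pkl','wb'))
s=ctrl.state();print(s['eef_pos'],s['eef_rot'],s['ft_force'],s['joints'])
g=p['image'].max(2); print(g[150:330:20,280])
fit('w7.pkl',(185,110,370,350),thr=75,x0=(.522,-.2355))
```

```text
[ 0.52283867 -0.23689543  0.12286323] [-3.14103285e+00 -1.73996421e-03 -7.89925381e-01] [0.10096716 0.14753149 0.11017927] [-4.68806748e-01  1.65427080e-01  1.93292474e+00 -2.08506693e-05
  1.04141312e+00  3.21128659e-01]
[122 190 193 152  49  47  39  40  29]
[  210   221   138   129 14594] [278.14197615 291.2823078 ]
w7.pkl [ 0.52184044 -0.23741402] 484.765625 14594 14921.328
```

View pics/w7.png

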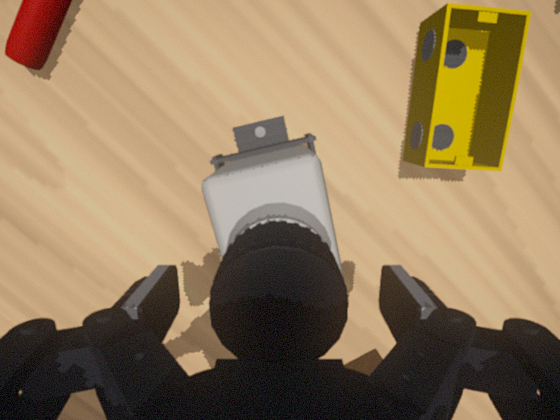

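The cap spans columns 210–347 and is centred at about 278.5, midway between the fingers. I'll close with more grip.

Request:
drive_tool --series '[[[0, 0, 0, 0], [0, 0, 0, 0], [0, 0, 0, 0], [0, 0, 0, 0], [0, 0, 0, 0], [0, 0, 0, 0], [0, 0, 0, 0], [0, 0, 0, 0]]]' --hand 1 --force 80

```text
time: 15.15
eef_pos: [0.5225, -0.2367, 0.1231]
eef_rot: [-3.141, -0.001, -0.79]
ft_force: [-1.4, 1.9, 5.3]
width: 0.0506
```

Request:
drive_tool --series '[[[0, 0, 0.001, 0], [0, 0, 0.002, 0], [0, 0, 0.003, 0], [0, 0, 0.004, 0], [0, 0, 0.005, 0], [0, 0, 0.0055, 0], [0, 0, 0.0055, 0]]]'

```text
time: 15.85
eef_pos: [0.5225, -0.2367, 0.1183]
eef_rot: [-3.141, -0.001, -0.79]
ft_force: [-3.2, 2.2, 9.0]
width: 0.0511
```

Run:
```python
from h import *
p=ctrl.get_image('wrist');save(p,'w8.png')
s=ctrl.state();print(s['eef_pos'],s['eef_rot'],s['ft_force'],s['moment'],s['joints'])
```

```text
[ 0.52247995 -0.236703    0.11830199] [-3.14122791e+00 -1.04156565e-03 -7.89896112e-01] [-2.85347889  2.41381174 10.12970621] [0.35008269 0.52091813 0.02071913] [-4.68811487e-01  1.70006720e-01  1.93690161e+00  2.02443895e-05
  1.03358088e+00  3.21074084e-01]
```

View pics/w8.png

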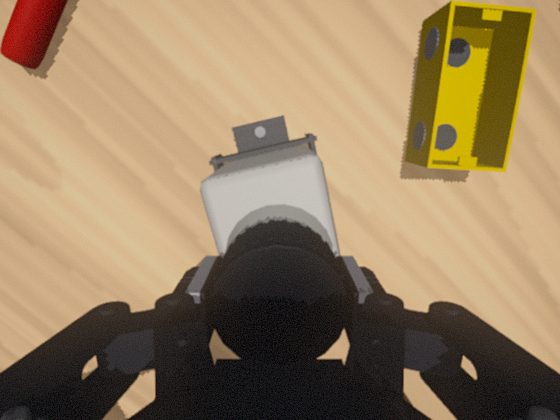

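Request:
drive_tool --series '[[[0, 0, 0.0005, 0], [0, 0, 0.001, 0], [0, 0, 0.0015, 0], [0, 0, 0.0015, 0], [0, 0, 0.0015, 0]]]'

```text
time: 16.4
eef_pos: [0.5225, -0.2367, 0.117]
eef_rot: [-3.141, -0.001, -0.79]
ft_force: [-4.3, 3.1, 10.4]
width: 0.0506
```

Request:
drive_tool --series '[[[0, 0, 0.0005, -0.07], [0, 0, 0.0005, -0.14], [0, 0, 0.0005, -0.21], [0, 0, 0.0005, -0.28], [0, 0, 0.0005, -0.35], [0, 0, 0.0005, -0.35]]]'

```text
time: 17.0
eef_pos: [0.5239, -0.2373, 0.1172]
eef_rot: [-3.141, -0.004, -0.439]
ft_force: [-1.1, 1.3, 9.7]
width: 0.0511
```

Run:
```python
from h import *
p=ctrl.get_image('wrist');save(p,'w9.png')
s=ctrl.state();print(s['eef_pos'],s['eef_rot'],s['ft_force'],s['moment'],s['joints'])
```

```text
[ 0.52390263 -0.23727403  0.11722956] [-3.14147236 -0.00447166 -0.43971878] [-1.59280209  2.00811343  9.6821375 ] [0.19322947 0.21762573 0.07793867] [-4.68720047e-01  1.71810872e-01  1.93698845e+00  2.91805667e-04
  1.02832706e+00 -2.91516197e-02]
```

View pics/w9.png

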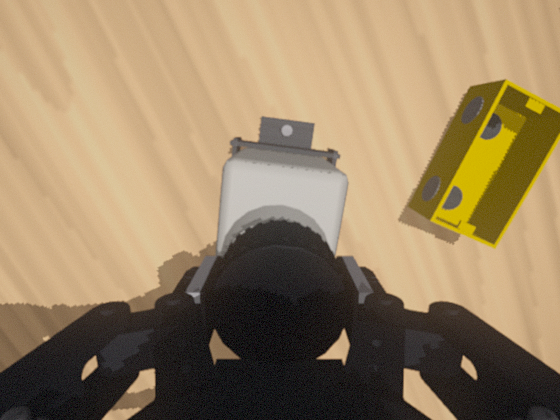

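Request:
drive_tool --series '[[[0, 0, 0.0005, -0.07], [0, 0, 0.0005, -0.14], [0, 0, 0.0005, -0.21], [0, 0, 0.0005, -0.28], [0, 0, 0.0005, -0.35], [0, 0, 0.0005, -0.42], [0, 0, 0.0005, -0.49], [0, 0, 0.0005, -0.56], [0, 0, 0.0005, -0.63], [0, 0, 0.0005, -0.7], [0, 0, 0.0005, -0.7], [0, 0, 0.0005, -0.7]]]'

```text
time: 18.25
eef_pos: [0.5238, -0.2367, 0.1167]
eef_rot: [3.14, -0.003, 0.26]
ft_force: [-1.7, 3.1, 10.1]
width: 0.0507
```

Run:
```python
from h import *
s=ctrl.state();print(s['eef_pos'],s['eef_rot'],s['ft_force'],s['moment'],s['joints'])
p=ctrl.get_image('wrist');save(p,'w10.png')
```

```text
[ 0.52380389 -0.23672491  0.11668619] [ 3.13981808 -0.00339805  0.26009226] [-1.70150329  3.1320267  10.07686599] [0.50993914 0.28266175 0.00171986] [-4.68361210e-01  1.72276424e-01  1.93755646e+00  1.09534588e-03
  1.02804303e+00 -7.29014458e-01]
```

View pics/w10.png

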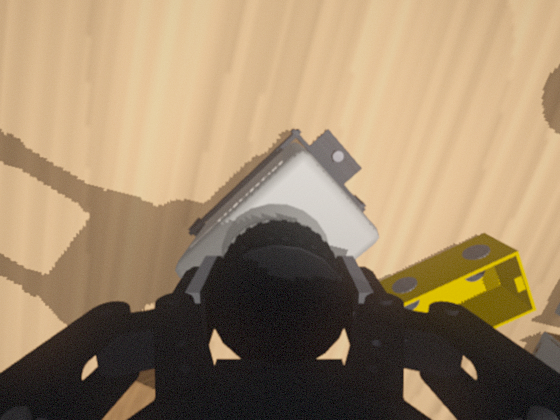

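Request:
drive_tool --series '[[[0, 0, -0.002, 0], [0, 0, -0.004, 0], [0, 0, -0.007, 0], [0, 0, -0.01, 0], [0, 0, -0.013, 0], [0, 0, -0.013, 0]]]'

```text
time: 18.9
eef_pos: [0.5219, -0.2366, 0.1269]
eef_rot: [3.141, 0.0, 0.26]
ft_force: [0.1, -0.2, -0.7]
width: 0.0507
```

Request:
drive_tool --series '[[[0, 0, -0.004, 0], [0, 0, -0.012, 0], [0, 0, -0.022, 0], [0, 0, -0.034, 0], [0, 0, -0.046, 0], [0, 0, -0.058, 0], [0, 0, -0.067, 0], [0, 0, -0.073, 0], [0, 0, -0.076, 0], [0, 0, -0.076, 0], [0, 0, -0.076, 0]]]'

```text
time: 20.0
eef_pos: [0.5217, -0.2364, 0.2022]
eef_rot: [-3.141, 0.001, 0.26]
ft_force: [-0.1, 0.3, -0.1]
width: 0.0509
```

Run:
```python
from h import *
s=ctrl.state();print(s['time'],s['eef_pos'],s['eef_rot'],s['ft_force'],s['moment'],s['width'])
p=ctrl.get_image('wrist');save(p,'w11.png')
p=ctrl.get_image('side');save(p,'s11.png');pickle.dump(p,open('s11.pkl','wb'))
a=cv2.resize(p['image'][80:220,250:390],None,fx=4,fy=4,interpolation=cv2.INTER_CUBIC);cv2.imwrite('pics/s11c.png',a[:,:,::-1])
p=ctrl.get_image('top');save(p,'t11.png')
```

```text
20.0 [ 0.52174346 -0.23637195  0.20220845] [-3.14093402e+00  7.84991631e-04  2.60017194e-01] [-0.075898    0.33767947 -0.05319714] [ 0.01331488  0.0277237  -0.00776625] 0.05093266423963683
```

View pics/w11.png

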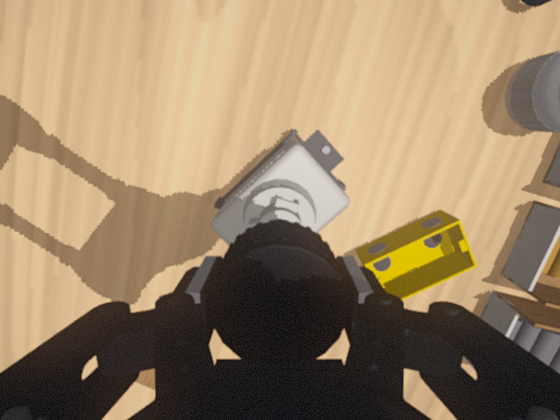

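View pics/s11.png

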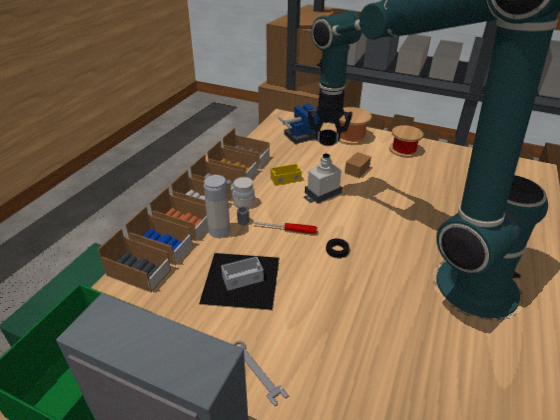

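View pics/s11c.png

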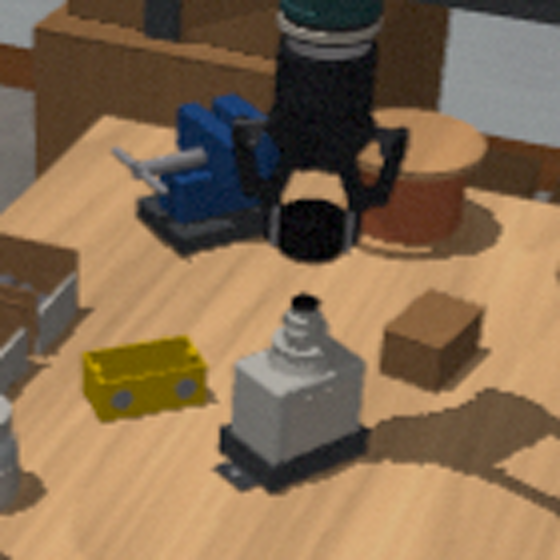

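View pics/t11.png

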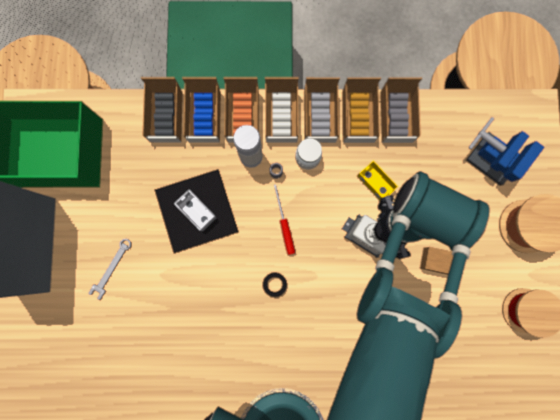

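Run:
```python
from h import *
p=pickle.load(open('s11.pkl','rb'))
for z in (.195,.205,.215):
  print(z,[np.round((proj(p,[.522,-.2365,zz])-[250,80]+.4)*4) for zz in (z,z+.016,z+.032)])
ctrl.close_job()
```

```text
0.195 [array([309., 256.]), array([310., 238.]), array([312., 220.])]
0.205 [array([310., 245.]), array([311., 227.]), array([313., 209.])]
0.215 [array([311., 234.]), array([312., 216.]), array([314., 198.])]
the job is handed in; nothing more can be done
```

I carried out the whole task and handed the job in at about 20 s. The system gives no verdict, so what follows is from my own checks.

- **Outlet box:** I lifted the grey box off the cap with a 40 N grip. I set it down until the force sensor showed contact, then let go. The final top and side views show it open side up near the middle of the mat.
- **Cap:** I gripped it at 80 N and pressed it down about 6 mm, where the spring force read about 10 N. I then turned the gripper 1.05 rad anticlockwise. It came free with almost no pull, and I raised it straight up.
- **Final pose:** The gripper is at (0.522, -0.236, 0.202), which is about 79 mm above where it gripped the cap. The tilt is under 0.1°, the finger opening is 51 mm, and no outside force shows. The wrist and side pictures show the cap between the fingers and the bottle's neck bare.
- **Bystanders:** All of them, and the yellow look-alike, appear where they were.

- **Not confirmed:** I never measured the cap's own turn angle. I inferred it from the gripper's turn, the low torque and the easy release. Its height is only roughly confirmed: matching the side view puts the rim at about 0.20 m. No check failed.
- **Measurement disagreement:** The wrist and side cameras disagreed by about 2 mm on where the cap sits. I aimed between the two.

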